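# Seat an aluminium tube in a leaf drill jig and shut the leaf

### The job

Load the drill jig: push the aluminium tube that lies askew on its base plate until it lies parallel against the long rail, touching it along its whole length, with its left end up against the end stop. Then swing the hinged leaf with the drill bushes fully down over the tube. The tube's thin wall dents easily, so press it only gently and never force the leaf; leave the other things on the bench alone.

Things in the scene. Friction and masses are not known exactly. Their poses are not given: they have to be found in the camera images.
- jig: drill jig fixed on the worktop: dark steel base plate 184 mm (x) by 268 mm (y), its top 12 mm above the worktop. Origin on the worktop; the plate spans x -90 to 94 and y -140 to 128 mm. x points away from the robot, y along the rail to the end stop (robot's left), z up. It stands turned by up to 0.2 rad. On it stand the end stop and, farther from the robot, the head (see rail_mid).
- rail_mid (a point): fixed point on the base plate's top, at jig (34, 0, 12) mm. The head carries rail and leaf and is clamped in the plate's slots up to 13 mm nearer to the robot (-x) or farther (+x) than this point; its setting differs each time and is not reported. Rail: rigid bright steel bar, face to the robot straight above this point at mid setting, along y from -125 to 98 mm, 14 mm thick, 16 mm high
- hinge_mid (a point): where the middle of the leaf's hinge axis (parallel to the jig's y) lies at the head's mid setting: jig (64, 0, 37) mm; always 30 mm behind the rail's face. The shut leaf points to the jig's -x. Two drill bushes, 45 mm from the axis, stand 4 mm above the leaf's upper (open: rear) face; nothing over 30 mm high stands within 80 mm behind the leaf
- end_stop: bright steel end stop, 56 x 14 x 16 mm, fixed and rigid, standing across the rail's left end (+y). Axes as the jig's. Origin at the near end of the foot of its working face (plane y = 0, looking to -y), at jig (-12, 100, 12) mm; the face spans x 0 to 56 mm.
- tube: the work: closed rectangular aluminium tube, 200 mm long (y), 30 wide (x), 20 high, 0.1 to 0.2 kg, dark at both ends, loose on the base plate. Origin at the centre of its underside. Starts up to 0.22 rad askew to the rail, at jig x -40 to -20, y -28 to -8 mm. Home: one long side on the rail (origin at jig x 6 to 32, as the head is set), left end on the stop (jig y 0), axes as the jig's.
- tube_left (a point): centre of the tube's left end face (tube +y, towards the stop), 10 mm above its underside. The tube slides with 0.5 to 1.5 N; pushed near one end it pivots and the other end swings away from the rail
- tube_right (a point): centre of the tube's right end face (tube -y), 10 mm above its underside
- leaf (a joint): opening angle of the leaf (rad): 0 = shut, level, 1 mm above a seated tube, on a firm limit; 1.57 = straight up; 1.85 = limit leaning back; starts 1.45 to 1.75. Stiff hinge (0.12 N m): it stays where left, and moves with about 2 N at its tab. Steel plate 84 mm wide (along y), 8 mm thick, reaching 67.5 mm from the axis; in its middle a finger tab 40 mm wide, 8 mm thick reaches on to 94 mm.
- leaf_tab_shut (a point): where the middle of the tab lies when the leaf is shut at the head's mid setting: jig (-22, 0, 37) mm, 86 mm from the axis. A lip 61.5 to 67.5 mm from the axis reaches 6 mm below the leaf's underside: shut, it stands 1.5 mm clear in front of a seated tube; on a tube further out it lands on top and the leaf stays up
- side_cutter: bystander: small side cutter with red grips, 37x125x10 mm, on the grey mat at the right
- tweezers: bystander: black tweezers, 13x120x10 mm, on the worktop just in front of the base plate, along its front edge
- relay_board: bystander: green circuit board with four blue relays, 38x70x15 mm, on the grey mat at the right
- tape_roll: bystander: roll of amber tape lying flat on the worktop left of the jig, 66 mm across, 13 mm high
- wool_cup: bystander: round brass cup with wire wool, 52 mm across, 34 mm high, on the grey mat at the right

How it is judged:
By the outcome, as a careful person would: the job done as asked, in the order asked, and still so for the second after the job is handed in, with the robot touching nothing.
It also fails if it takes over 72 s, if anything falls off the work surface, if the arm or the gripper's body presses on something with over 40 N, if the wrist force passes 120 N, or if a joint passes its speed limit or range.

### The arm

A 6-joint arm with a two-finger parallel gripper is mounted at the origin on a cart in front of the work surface, level with it; the furniture and walls round the work are solid. World frame = base frame: x ahead of the robot, y to its left, z up, the work surface at z = 0. Lengths are in m, angles in rad, forces in N, time in s.
With the tool pointing down it reaches from about 0.325 to 0.775 m from the base axis. Payload 5.5 kg.
Tool frame: the origin (TCP) lies between the finger pads; the fingertips stand 8 mm ahead of it and the grasp point (between the pads) lies 11 mm behind it (tcp_to_tips is the distance from the TCP to the fingertips, in m); z points along the fingers, y is the direction in which the jaws open and shut (so a half turn about z gives the same grasp; the last joint's range is limited). The gripper opens to 88 mm and grips with 3 to 60 N. Pads are 20 mm wide; open, the fingers measure 115 mm over their backs; the gripper's body (75 mm by 178 mm) begins 61 mm behind the grasp point.
Start: joints at [-1.196, 0.091, 1.231, -0, 1.82, -0.057], TCP at [0.251, -0.545, 0.231] pointing down, gripper open.
Joint ranges: [-2.87, 2.87], [-0.86, 2.18], [0.17, 2.46], [-1.51, 4.65], [0.06, 2.69], [-2.65, 2.65]. Speed limits (rad/s): [2.57, 2.57, 3.01, 3.14, 3.14, 3.14].

### API

Orientations are given as a unit quaternion [w, x, y, z].
In Python, from bench import * gives the robot as it stands. Calls block until the motion is done:
- move_to(position, orientation): joint-space move of the TCP to a pose.
- move_l(position, speed=0.15, orientation=None): straight line of the TCP; orientation=None keeps the orientation; speed is the mean speed in m/s.
- movej(angles): joint-space move.
- gripper_open() and close(): open the fingers fully, or close them until they stop; the grip force is fixed at half the most.
- hold(seconds).
- inverse_kinematics(position, orientation): joint angles nearest the present ones, or None.
- state(): the state.
- get_image(name): name is "side" or "top"; returns a dict with "frame" (384x512x3 uint8, blue, green, red), "depth" (384x512 float32, m along the optical axis (not along the pixel's ray), 0 where there is no reading), "camera_matrix" (3x3 intrinsics, pixels), "view" (4x4, takes a point from world to camera coordinates). Camera axes: x right, y up, looking along -z (the intrinsics and any distortion apply to the point x, -y, -z); pixel columns grow to the right and rows downward; lengths in m; the calibration is good to about 2 mm. A picture is of the moment at which its call begins.
A pose or a line that the arm cannot do raises IKError and nothing moves.
- job_done(): hands the job in, once; it reports no verdict.
The state is a dict: "time": time; "joint_pos": joint angles; "dq": joint speeds; "joint_torque": joint torques, N m; "ee_pos": TCP position; "ee_rot": TCP orientation; "ft_force": force on the tool from outside, world axes, zero at the start; "moment": the same for the moment, N m; "finger_gap": finger opening in m.
Only numpy, scipy, OpenCV 4.12 (cv2) and the standard library are available. Lean on these libraries where they do the work, as an engineer would, in place of code of your own. Each camera call takes 0.05 s, during which the arm holds its last target. There are 200 camera calls.

## Working session

There is one attempt and no reset: what is moved stays moved. The work goes in short steps, each a Python script; the robot and the scene stay as the last script left them, time stands still between calls to the robot, and variables do not carry over. Pictures are saved under pics/ and viewed, about 8 in all and at most 12, crops included, and the job is handed in when it is done.

```bash
ls; mkdir -p pics; cat > h.py <<'E'
from bench import *
import numpy as np, cv2
def snap(cam):
    g=get_image(cam); return g
def cloud(g):
    K=np.array(g["camera_matrix"]);V=np.array(g["view"]);d=g["depth"]
    v,u=np.mgrid[:d.shape[0],:d.shape[1]]
    x=(u-K[0,2])/K[0,0]*d; y=(v-K[1,2])/K[1,1]*d
    P=np.stack([x,-y,-d,np.ones_like(d)],-1)@np.linalg.inv(V).T
    return P[...,:3]
def proj(g,p):
    K=np.array(g["camera_matrix"]);V=np.array(g["view"])
    c=V@np.append(p,1); return K[0,0]*c[0]/-c[2]+K[0,2], K[1,1]*(-c[1])/-c[2]+K[1,2]
E
python3 - <<'E'
from h import *
for c in("top","side"):
    g=snap(c); cv2.imwrite(f"pics/{c}0.png",g["frame"]); np.savez(f"{c}0.npz",**{k:np.array(v) for k,v in g.items()})
    print(c,[k for k in g],np.round(g["camera_matrix"],1).tolist(),np.round(np.linalg.inv(g["view"])[:3],3).tolist())
s=state();print(s)
E
```

```text
pics
top ['frame', 'depth', 'camera_matrix', 'view'] [[449.3, 0.0, 258.4], [0.0, 449.3, 197.0], [0.0, 0.0, 1.0]] [[0.016, 0.986, -0.167, 0.255], [-1.0, 0.016, -0.002, -0.204], [0.001, 0.167, 0.986, 1.306]]
side ['frame', 'depth', 'camera_matrix', 'view'] [[427.3, 0.0, 257.0], [0.0, 427.3, 199.9], [0.0, 0.0, 1.0]] [[0.991, 0.042, -0.125, 0.288], [-0.132, 0.35, -0.927, -1.513], [0.005, 0.936, 0.352, 0.551]]
{'time': 0.1, 'joint_pos': array([-1.19572697e+00,  9.17629170e-02,  1.23177110e+00, -1.00196482e-05,
        1.81980910e+00, -5.66874153e-02]), 'dq': array([-8.01499464e-04, -9.57293714e-04, -3.92818406e-03, -1.95026870e-04,
        2.10683167e-03,  1.74682753e-05]), 'joint_torque': array([ 1.90390740e-03, -4.47856987e+01, -4.07569957e+01,  6.99579972e-02,
        2.84191919e-02, -1.06215364e-04]), 'ee_pos': array([ 0.25098699, -0.54469576,  0.22962913]), 'ee_rot': array([-8.63390909e-04,  9.76788506e-01,  2.14204224e-01, -1.43535524e-04]), 'ft_force': array([ 0.20897922,  0.34463537, -0.01734845]), 'moment': array([-0.0107284 ,  0.00119491,  0.02540883]), 'finger_gap': 0.0878837867655152}
```

View pics/top0.png

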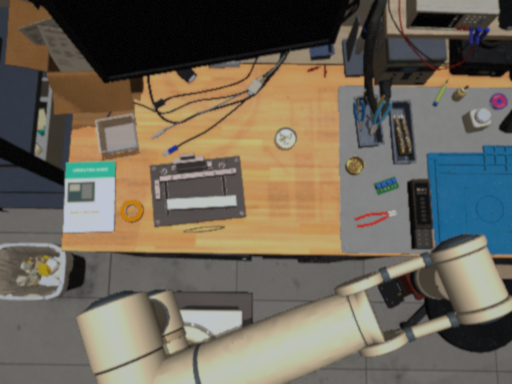

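View pics/side0.png

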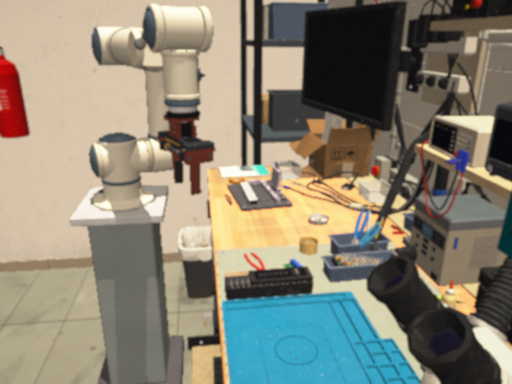

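The top view shows the plate at about px (152–245, 157–226). The white tube runs along row ~202, the rail is near row 180, and the upright leaf is near (185,160). I'll fit these and magnify the jig.

```bash
cat >> h.py <<'E'
def onplane(g,uv,z):
    K=np.array(g["camera_matrix"]);V=np.linalg.inv(g["view"])
    uv=np.atleast_2d(uv).astype(float)
    d=np.stack([(uv[:,0]-K[0,2])/K[0,0],-(uv[:,1]-K[1,2])/K[1,1],-np.ones(len(uv))],-1)@V[:3,:3].T
    o=V[:3,3]; t=(z-o[2])/d[:,2]; return o+t[:,None]*d
def rectify(g,z,x0,x1,y0,y1,mm=0.5):
    # top-down ortho: row0 = x1 (far), col0 = y1 (left)
    W=int((y1-y0)*1000/mm);H=int((x1-x0)*1000/mm)
    src=np.float32([proj(g,np.array(p)) for p in [(x1,y1,z),(x1,y0,z),(x0,y0,z),(x0,y1,z)]])
    M=cv2.getPerspectiveTransform(src,np.float32([(0,0),(W,0),(W,H),(0,H)]))
    return cv2.warpPerspective(g["frame"],M,(W,H),flags=cv2.INTER_CUBIC)
E
python3 - <<'E'
import sys
from h import *
g=dict(np.load("top0.npz"))
P=cloud(g)
for uv in [(202,202),(200,215),(195,180),(185,159),(130,211)]: print(uv,np.round(P[uv[1],uv[0]],3))
c=P[202,202]
x0,x1,y0,y1=c[0]-.12,c[0]+.18,c[1]-.2,c[1]+.2
print(x0,x1,y0,y1)
im=rectify(g,.012,x0,x1,y0,y1)
cv2.imwrite("pics/rect0.png",im)
E
```

```text
(202, 202) [ 0.453 -0.04   0.031]
(200, 215) [ 0.418 -0.033  0.012]
(195, 180) [ 0.521 -0.014  0.014]
(185, 159) [ 0.557 -0.     0.118]
(130, 211) [0.427 0.173 0.004]
0.3331792920876615 0.6331792920876615 -0.23971994053504017 0.16028005946495985
```

View pics/rect0.png

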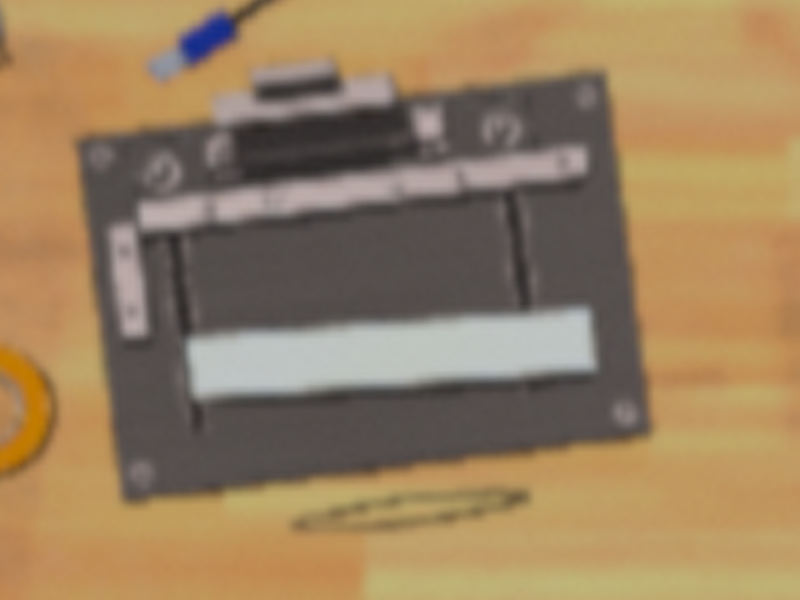

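The rectified view (0.5 mm/px) gives these positions:

| Item | Pixel position |
|---|---|
| Plate corners | (80,141), (603,74), (649,433), (124,499) |
| Tube | (188–597, 308–398) |
| Rail | (138–587, 145–235) |
| End stop | (109–148, 223–338) |
| Leaf | Upright, about (215–410, 62–170) |
| Tweezers | (290–530, 487–530) |

Next I'll fit the edges properly.

```bash
cat >> h.py <<'E'
X0,X1,Y0,Y1=.333,.633,-.24,.16
def px2w(p): p=np.asarray(p,float); return np.stack([X1-p[...,1]*.0005,Y1-p[...,0]*.0005],-1)
def comp(g,z,seed,thr):
    """component of bright px around world seed; returns minAreaRect corners + mask"""
    im=rectify(g,z,X0,X1,Y0,Y1).astype(np.uint8)
    m=(im.min(2)>thr).astype(np.uint8)   # wood has low blue
    n,l=cv2.connectedComponents(m)
    u,v=int((Y1-seed[1])/.0005),int((X1-seed[0])/.0005)
    k=l[v-3:v+4,u-3:u+4]; k=np.bincount(k[k>0]).argmax()
    m=(l==k).astype(np.uint8)
    c=max(cv2.findContours(m,cv2.RETR_EXTERNAL,cv2.CHAIN_APPROX_NONE)[0],key=cv2.contourArea)
    return cv2.minAreaRect(c),m
def rectinfo(r):
    b=px2w(cv2.boxPoints(r)); c=b.mean(0)
    e=[b[1]-b[0],b[2]-b[1]]; e.sort(key=np.linalg.norm); a=e[1]*np.sign(e[1][1])
    return c,np.linalg.norm(e[0]),np.linalg.norm(e[1]),np.arctan2(-a[0],a[1])
E
python3 - <<'E'
from h import *
g=dict(np.load("top0.npz"))
im=rectify(g,.012,X0,X1,Y0,Y1); dark=((im.max(2)<115)).astype(np.uint8)
full=cv2.morphologyEx(dark,cv2.MORPH_CLOSE,np.ones((5,5)))
c=max(cv2.findContours(full,cv2.RETR_EXTERNAL,cv2.CHAIN_APPROX_NONE)[0],key=cv2.contourArea)
# hull contains leaf parts at top; fit each edge robustly
p=c[:,0].astype(float)
def fit(a,b,tol=6):
    a,b=np.array(a,float),np.array(b,float);d=(b-a)/np.linalg.norm(b-a);n=np.array([-d[1],d[0]])
    for t in(tol,3,2):
        s=(p-a)@d;q=p[(abs((p-a)@n)<t)&(s>15)&(s<np.linalg.norm(b-a)-15)]
        vx,vy,x,y=cv2.fitLine(q.astype(np.float32),cv2.DIST_HUBER,0,.01,.01).ravel();
        L=np.linalg.norm(b-a); d=np.array([vx,vy])*np.sign(vx*d[0]+vy*d[1]);n=np.array([-d[1],d[0]]);a2=np.array([x,y]);a=a2+d*((a-a2)@d);b=a+d*L
    return a,d,len(q)
TL,TR,BR,BL=(80,141),(603,74),(649,433),(124,499)
E=[fit(*e) for e in((TL,TR),(TR,BR),(BR,BL),(BL,TL))]
def inter(A,B): return A[0]+A[1]*np.linalg.solve(np.c_[A[1],-B[1]],B[0]-A[0])[0]
C=px2w(np.array([inter(E[i-1],E[i]) for i in range(4)]))
print("corners",C.round(4).tolist(),[e[2] for e in E])
for e in E: w=px2w(e[0]+e[1])-px2w(e[0]); print("ang",np.arctan2(-w[0],w[1]))
print("len",[np.linalg.norm(C[i]-C[i-1]) for i in range(4)])
cen=C.mean(0); print("cen",cen)
for name,z,seed in(("tube",.032,(.453,-.036)),("stop",.028,(.49,.095)),("rail",.028,(.535,-.02))):
    for thr in (110,130,150):
        try: r,m=comp(g,z,seed,thr); print(name,thr,[np.round(q,4) for q in rectinfo(r)])
        except Exception as ex: print(name,thr,ex)
P=cloud(g);m=(P[...,2]>.045)&(abs(P[...,1]-.0)<.12)&(P[...,0]>.5)&(P[...,0]<.62)&(P[...,2]<.15)
q=P[m];print(len(q),np.round(q[np.argsort(q[:,2])[::max(1,len(q)//12)]],3).tolist())
m=(abs(P[...,1])<.25)&(P[...,0]>.55)&(P[...,0]<.95)&(P[...,2]>.15);print("obst",P[m][:,0].min() if m.any() else None, P[m].min(0) if m.any() else "")
E
```

```text
corners [[0.5623, 0.121], [0.596, -0.1411], [0.4163, -0.164], [0.383, 0.0978]] [407, 329, 466, 328]
ang -3.0137355509721178
ang 1.697577388790482
ang 0.12649687258275294
ang -1.4420977931170484
len [np.float64(0.18078223457416775), np.float64(0.2641864689930373), np.float64(0.18114115799438674), np.float64(0.26383968209840697)]
cen [ 0.48940302 -0.02157799]
tube 110 [array([ 0.4537, -0.0378]), np.float64(0.034), np.float64(0.2024), np.float64(0.071)]
tube 130 [array([ 0.4536, -0.0376]), np.float64(0.0318), np.float64(0.2), np.float64(0.07)]
tube 150 [array([ 0.4535, -0.0378]), np.float64(0.0297), np.float64(0.1984), np.float64(0.0708)]
stop 110 [array([ 0.5316, -0.0108]), np.float64(0.0621), np.float64(0.2468), np.float64(0.3517)]
stop 130 [array([0.49  , 0.0925]), np.float64(0.0134), np.float64(0.0537), np.float64(-1.4026)]
stop 150 [array([0.4836, 0.0914]), np.float64(0.011), np.float64(0.0376), np.float64(-1.3961)]
rail 110 [array([ 0.5316, -0.0108]), np.float64(0.0621), np.float64(0.2468), np.float64(0.3517)]
rail 130 [array([ 0.5356, -0.0231]), np.float64(0.0141), np.float64(0.2224), np.float64(0.129)]
rail 150 [array([ 0.5353, -0.0224]), np.float64(0.0108), np.float64(0.0922), np.float64(0.127)]
373 [[0.559, -0.055, 0.045], [0.554, -0.013, 0.051], [0.552, 0.029, 0.059], [0.556, -0.023, 0.067], [0.55, 0.034, 0.075], [0.558, -0.023, 0.084], [0.559, -0.022, 0.102], [0.559, -0.047, 0.103], [0.558, -0.034, 0.105], [0.557, 0.015, 0.107], [0.558, 0.005, 0.117], [0.569, -0.015, 0.128], [0.564, 0.003, 0.135]]
obst 0.6828236448889402 [ 0.68282364 -0.24998562  0.15029433]
```

The fit is consistent. θ is about 0.1275 and the origin about (0.487, −0.0158), and the end stop agrees to 0.5 mm. The head is set about +6.3 mm. Now I'll make the first push with the gripper open, both fingers on the tube's near side.

```bash
cat >> h.py <<'E'
TH=.1275;O=np.array([.487,-.0158]);HS=.0063
R=np.array([[np.cos(TH),-np.sin(TH)],[np.sin(TH),np.cos(TH)]])
Q=[0,np.cos(TH/2),np.sin(TH/2),0]
def J(x,y,z): return np.append(O+R@np.array([x,y])/1000,z/1000)   # jig mm, z of TCP
def inJ(w): return R.T@(np.asarray(w)[:2]-O)*1000
def F(): f=np.mean([state()["ft_force"] for _ in range(1)],0); return np.append(R.T@f[:2],f[2])
def go(x,y,z,speed=.15): move_l(J(x,y,z),speed=speed,orientation=Q)
def base(): hold(.15); return F()
def push(p0,p1,b,lim,step=1.0,speed=.03):
    """step from p0 to p1 (jig mm, TCP), stop when |dF| along motion > lim"""
    p0,p1=map(np.array,(p0,p1));L=np.linalg.norm(p1-p0);d=(p1-p0)/L;mx=0
    for s in np.append(np.arange(step,L,step),L):
        go(*(p0+d*s),speed=speed); f=-(F()-b)@d; mx=max(mx,f)
        if f>lim: break
    e=state(); print("push end s=%.1f/%.1f f=%.2f mx=%.2f t=%.1f"%(s,L,f,mx,e["time"]),"at",inJ(e["ee_pos"]).round(1)); return s
E
python3 - <<'E'
from h import *
print(inverse_kinematics(J(-76,-17,120),Q))
move_to(J(-76,-17,120),Q)
go(-76,-17,24,.12); b=base(); print("b",b,state()["time"],inJ(state()["ee_pos"]),state()["ee_pos"][2])
push((-76,-17,24),(-20,-17,24),b,4,step=7,speed=.05)
print(state()["time"])
E
```

```text
[-1.83770672e-01 -4.17633829e-01  1.88095495e+00 -4.44089210e-16
  1.67827154e+00  1.25952565e+00]
b [-0.34784656 -0.2887983  -0.47372417] 3.15 [-75.33764039 -17.24406621] 0.02505075496494015
push end s=56.0/56.0 f=-0.42 mx=0.25 t=5.5 at [-19.6 -17. ]
5.4833
```

```bash
python3 - <<'E'
from h import *
p=inJ(state()["ee_pos"]); b=base(); print(b)
push((-20,-17,24),(-5,-17,24),b,4,step=3,speed=.04)
push((-5,-17,24),(6,-17,24),b,2.5,step=.5,speed=.02)
print(F()-b, state()["ee_pos"][2])
g=snap("top"); cv2.imwrite("pics/p1.png",cv2.resize(rectify(g,.032,X0,X1,Y0,Y1),(800,600)))
E
```

```text
[ 0.82520953 -0.79145311 -0.79544285]
push end s=15.0/15.0 f=0.62 mx=1.50 t=6.9 at [ -4.7 -17. ]
push end s=1.0/11.0 f=3.87 mx=3.87 t=7.4 at [ -4.2 -17. ]
[-3.86586217  1.53218115  2.52228105] 0.023997266206776342
```

View pics/p1.png

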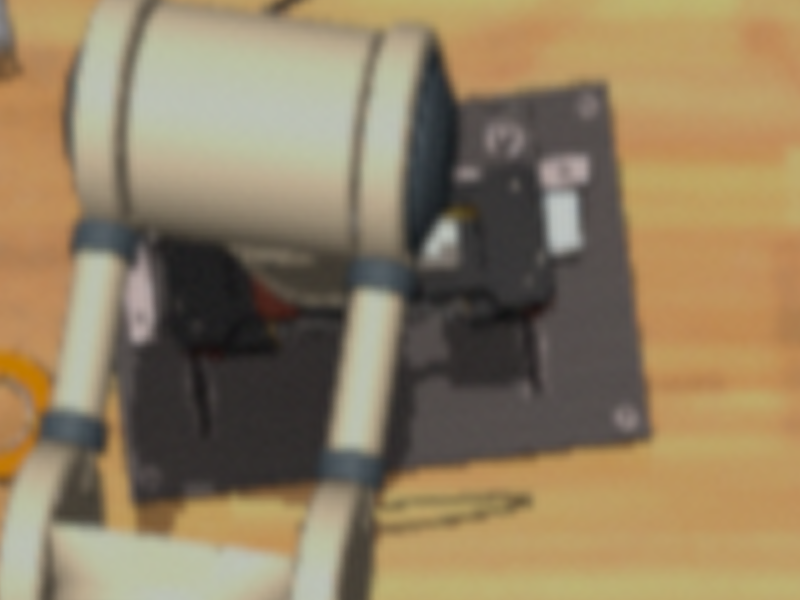

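The tube's right end, px (545–583, 190–255), now lies against or almost against the rail, px (540–590, 152–186). I'll check the settled force and step on gently.

```bash
python3 - <<'E'
from h import *
for i in range(3): hold(.1); print(F().round(2), inJ(state()["ee_pos"]).round(2))
x=-4.
while x<3:
    go(x,-17,24,.02); hold(.1); f=F(); print(x,f.round(2),inJ(state()["ee_pos"]).round(2))
    if f[0]<-4.5: break
    x+=.5
print(state()["time"])
E
```

```text
[-2.88  0.31  0.8 ] [ -4.14 -17.01]
[-2.25 -0.68  1.  ] [ -4.11 -16.99]
[-1.93 -0.53  1.89] [ -4.01 -17.  ]
-4.0 [-1.73  0.86  1.79] [ -4.   -16.99]
-3.5 [-1.67 -0.34  0.76] [ -3.37 -17.01]
-3.0 [-2.5   0.43  1.34] [ -2.95 -17.01]
-2.5 [-2.23  0.23  0.85] [ -2.47 -17.02]
-2.0 [-1.65  0.38  0.76] [ -1.96 -17.  ]
-1.5 [-1.87  0.1   0.39] [ -1.46 -17.  ]
-1.0 [-3.73 -0.47  2.03] [ -0.99 -17.  ]
-0.5 [-4.41  0.5   3.38] [ -0.91 -16.99]
0.0 [-7.65  0.22  5.33] [ -0.88 -16.96]
10.8833
```

Contact with the rail is at about TCP x −1. I'll back off, close the gripper and push the right end towards the stop.

```bash
python3 - <<'E'
from h import *
go(-15,-17,24,.08); go(-40,-17,90,.25); close(); go(-10,-142,100,.3)
go(20,-142,60,.2); go(20,-142,24,.15); b=base(); print(b.round(2),state()["time"],state()["finger_gap"])
y=push((20,-142,24),(20,-119,24),b,4,step=4,speed=.05)
y=-119
while y<-105:
    y+=.5
    go(20,y,24,.03); hold(.08); f=F()-b; print(y,f.round(2),inJ(state()["ee_pos"]).round(2))
    if f[1]<-3.5: break
go(20,-125,24,.08); go(-20,-135,100,.25); gripper_open(); print(state()["time"])
E
```

```text
[0.23 0.67 0.  ] 14.525 0.0004744670402463641
push end s=23.0/23.0 f=0.38 mx=0.98 t=16.0 at [  20.  -118.7]
-118.5 [-1.25 -1.38 -0.41] [  20.  -118.5]
-118.0 [-0.15 -1.52 -0.2 ] [  20.   -118.09]
-117.5 [-0.12 -1.42 -0.36] [  19.98 -117.47]
-117.0 [-0.39 -1.92  0.13] [  20.   -116.92]
-116.5 [-0.13 -1.57 -0.36] [  20.   -116.45]
-116.0 [-0.93 -1.57 -0.91] [  20.   -115.96]
-115.5 [ 0.14 -1.18  0.11] [  19.98 -115.46]
-115.0 [-0.64 -0.58 -0.46] [  19.99 -114.98]
-114.5 [ 0.19 -2.56  0.37] [  20.02 -114.44]
-114.0 [ 0.35 -1.75 -0.86] [  19.98 -113.96]
-113.5 [-0.67 -1.4  -0.76] [  20.   -113.44]
-113.0 [-0.21 -1.95  0.3 ] [  20.   -112.97]
-112.5 [ 0.36 -1.92 -0.58] [  20.02 -112.46]
-112.0 [-0.81 -1.08 -0.03] [  19.99 -111.95]
-111.5 [-0.02 -1.47 -1.24] [  19.99 -111.48]
-111.0 [ 0.17 -1.28  0.17] [  20.   -110.94]
-110.5 [ 0.06 -1.43  0.08] [  20.   -110.46]
-110.0 [ 0.71 -0.86 -1.28] [  20.02 -109.96]
-109.5 [-0.24 -0.67 -0.13] [  19.98 -109.46]
-109.0 [ 0.58 -3.06 -0.04] [  19.98 -109.13]
-108.5 [-0.32 -6.35 -0.54] [  20.03 -109.06]
25.2583
```

```bash
python3 - <<'E'
from h import *
go(-45,-2,80,.3); go(-45,-2,24,.15); b=base(); print(b.round(2),state()["time"])
push((-45,-2,24),(-5,-2,24),b,6,step=10,speed=.08)
x=-5
while x<3:
    x+=.5; go(x,-2,24,.03); hold(.08); f=F()-b; print(x,f.round(2),inJ(state()["ee_pos"]).round(2))
    if f[0]<-3.5: break
go(-20,-2,24,.1); go(-40,-20,100,.3); close()
print(state()["time"])
move_to(J(0,-330,200),Q); print(state()["time"])
g=snap("top"); np.savez("t1.npz",**{k:np.array(v) for k,v in g.items()})
im=rectify(g,.030,X0,X1,Y0,Y1); cv2.imwrite("pics/p2.png",im)
for thr in(130,140,150,165): 
    try: r,m=comp(g,.032,J(25,-70,0),thr);i=rectinfo(r);print(thr,[np.round(q,4) for q in i],inJ(i[0]))
    except Exception as e: print(e)
E
```

```text
[0.42 0.78 0.1 ] 26.5417
push end s=40.0/40.0 f=0.15 mx=0.56 t=27.6 at [-5.2 -2. ]
-4.5 [-0.48 -0.38  0.74] [-4.67 -2.01]
-4.0 [-0.64 -0.91 -0.24] [-4. -2.]
-3.5 [-0.11 -1.61 -0.19] [-3.48 -1.99]
-3.0 [-1.59 -0.79  0.45] [-3.   -1.98]
-2.5 [-0.97 -0.84  0.57] [-2.51 -2.01]
-2.0 [-0.42 -0.62 -0.12] [-2. -2.]
-1.5 [ 0.17 -1.11  0.23] [-1.52 -2.  ]
-1.0 [-0.86 -1.11 -0.9 ] [-1.   -2.01]
-0.5 [-4.53 -0.68  2.84] [-0.91 -2.01]
32.7417
33.9833
130 [array([ 0.5195, -0.0168]), np.float64(0.062), np.float64(0.241), np.float64(0.2329)] [32.06694588 -5.08867195]
140 [array([ 0.5178, -0.0106]), np.float64(0.0604), np.float64(0.2267), np.float64(0.2318)] [31.21374415  1.23126027]
150 [array([ 0.5178, -0.0106]), np.float64(0.0481), np.float64(0.2218), np.float64(0.1731)] [31.19775127  1.24978831]
165 [array([ 0.5174, -0.0115]), np.float64(0.0377), np.float64(0.1976), np.float64(0.1273)] [30.66639172  0.38103454]
```

View pics/p2.png

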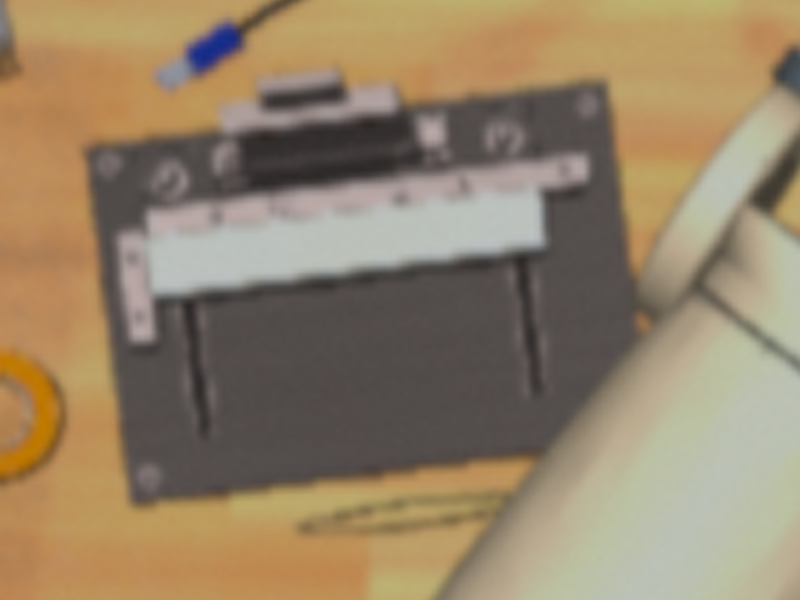

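The tube lies along the rail with its left end at the stop: left end near px (150, 235–298), stop edge near (146–157). The fitted yaw is 0.1273 against the jig's 0.1275. I'll nudge the end once more to close any residual gap, then swing the leaf.

```bash
python3 - <<'E'
from h import *
g=dict(np.load("t1.npz"));P=cloud(g);q=P[(P[...,0]>.6)&(P[...,0]<.9)&(abs(P[...,1])<.15)]
for a in np.arange(.05,.8,.1):
    s=q[(q[:,2]>a)&(q[:,2]<a+.1)]; print(round(a,2),len(s),s[:,0].min() if len(s) else "")
go(22,-135,60,.35); go(22,-128,24,.15); go(22,-113,24,.08); b=base()
y=-112.
while y<-107:
    y+=.4; go(22,y,24,.03); hold(.06); f=F()-b; print(round(y,1),f.round(2),inJ(state()["ee_pos"]).round(2))
    if f[1]<-3: break
go(22,-125,24,.1); go(0,-140,90,.3); print(state()["time"])
E
```

```text
0.05 25 0.8694699370989919
0.15 0 
0.25 1195 0.6851873549898432
0.35 3416 0.6854178595142062
0.45 4693 0.6848132054880949
0.55 2513 0.6836896706207912
0.65 0 
0.75 0 
-111.6 [0.67 0.47 0.11] [  21.98 -111.64]
-111.2 [0.61 0.22 0.6 ] [  21.98 -111.21]
-110.8 [ 0.21  0.85 -0.78] [  21.99 -110.8 ]
-110.4 [ 0.29  0.55 -0.13] [  22.01 -110.38]
-110.0 [0.3  0.78 0.71] [  22.02 -109.99]
-109.6 [0.59 0.6  0.37] [  21.99 -109.6 ]
-109.2 [-0.08  1.05 -0.26] [  22.01 -109.18]
-108.8 [-0.27 -1.49  0.85] [  22.  -109.1]
-108.4 [ 0.42 -4.93  0.61] [  22.01 -109.07]
39.225
```

There was no travel before contact (109.1 again), so the tube sits on the stop. Now the leaf: the monitor face at x ≥ 0.684 leaves clearance for the fingers behind the leaf.

```bash
cat > leaf.py <<'E'
from h import *
def T(phi,r=82,dz=0):
    hx=64+HS*1000
    return hx-r*np.cos(phi)+4*np.sin(phi)+11, 0, 37+r*np.sin(phi)+4*np.cos(phi)+8+dz
E
python3 - <<'E'
from leaf import *
go(60,-150,165,.35); go(105,-60,165,.35); go(105,0,160,.3); go(105,0,124,.2); b=base(); print(b.round(2),state()["time"])
for i,phi in enumerate(np.arange(1.75,.1,-.1)):
    go(*T(phi),speed=.08); f=F()-b
    print(round(phi,2),f.round(1),end=" ")
    if np.linalg.norm(f)>10: print("STOP"); break
print(state()["time"])
E
```

```text
[ 0.12 -0.91  0.13] 40.9167
1.75 [ 0.4  0.4 -0.1] 1.65 [0.6 1.2 0.1] 1.55 [ 0.3  0.3 -0.4] 1.45 [-1.   0.9 -0.3] 1.35 [0.7 1.2 0.3] 1.25 [-0.2  0.9 -0.1] 1.15 [0.3 0.3 0.3] 1.05 [-0.2  0.2  0.4] 0.95 [ 0.8  1.4 -1.2] 0.85 [ 0.5  1.9 -0.1] 0.75 [-0.6  0.6  0.2] 0.65 [-0.1  0.3 -0.1] 0.55 [-0.5  1.1  1.2] 0.45 [ 0.   1.  -0.5] 0.35 [-0.   1.   0.2] 0.25 [ 0.2  0.9 -0.7] 0.15 [-0.9  0.2 -0.9] 45.1667
```

```bash
python3 - <<'E'
from leaf import *
b=np.array([.1,-.9,.1])
print((F()-b).round(2))
for phi in(.1,.06,.03,.01): go(*T(phi),speed=.05)
x,y,z=T(.0)
for k in range(10):
    go(x,y,z-.4*k,.02); hold(.08); f=F()-b; print(round(z-.4*k,1),f.round(2),(state()["ee_pos"][2]*1000).round(2))
    if f[2]>4: break
g=snap("side"); im=g["frame"]; u,v=map(int,proj(g,J(0,0,30))); c=im[max(0,v-40):v+35,u-50:u+50]; 
cv2.imwrite("pics/p3.png",cv2.resize(c,(800,600),interpolation=cv2.INTER_CUBIC)); print(state()["time"])
E
```

```text
[-0.84  0.21 -0.88]
49.0 [-1.47  1.7   3.62] 49.29
48.6 [-3.13  0.88  5.61] 49.21
46.8833
```

View pics/p3.png

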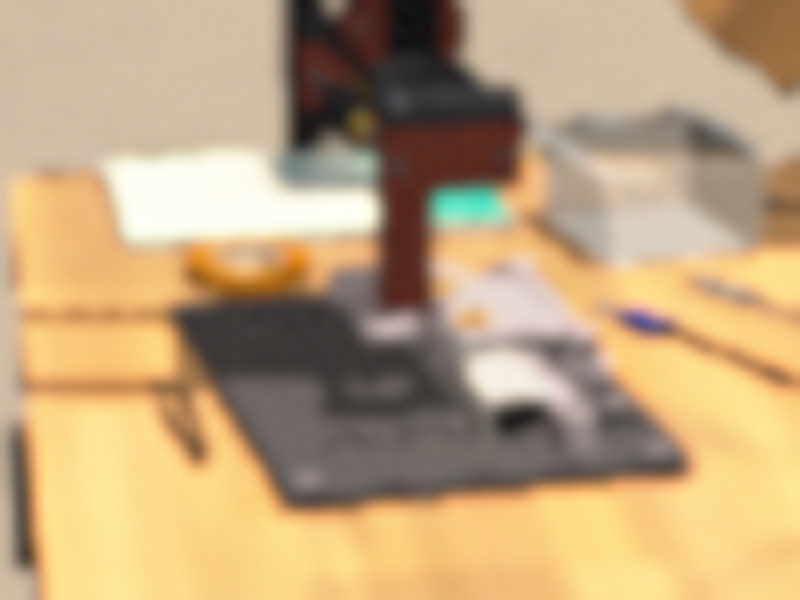

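The leaf lies flat under the finger, with the tab near (395,325) and the tube end near (510,415). It met a firm limit at TCP z 49.2 mm, where 49.0 was expected for shut. I'll retract upwards and do a final check.

```bash
python3 - <<'E'
from leaf import *
x,y,z=T(0); go(x,0,z+40,.1); go(x-30,0,z+110,.3); move_to(J(0,-330,200),Q); print(state()["time"])
g=snap("top"); cv2.imwrite("pics/p4.png",rectify(g,.032,X0,X1,Y0,Y1)); P=cloud(g)
for r in(12,30,60,66,80):
    h=[]
    for yy in(-15,15) if r>67 else (-30,-12,12,30):
        u,v=map(int,np.round(proj(g,J(64+HS*1000-r,yy,41)))); h.append(P[v,u,2].round(4))
    print(r,h)
E
```

```text
49.1
12 [np.float64(0.0435), np.float64(0.0407), np.float64(0.0424), np.float64(0.0414)]
30 [np.float64(0.0379), np.float64(0.0427), np.float64(0.0396), np.float64(0.0434)]
60 [np.float64(0.039), np.float64(0.0443), np.float64(0.0405), np.float64(0.0395)]
66 [np.float64(0.04), np.float64(0.0446), np.float64(0.0387), np.float64(0.038)]
80 [np.float64(0.0349), np.float64(0.0435)]
```

View pics/p4.png

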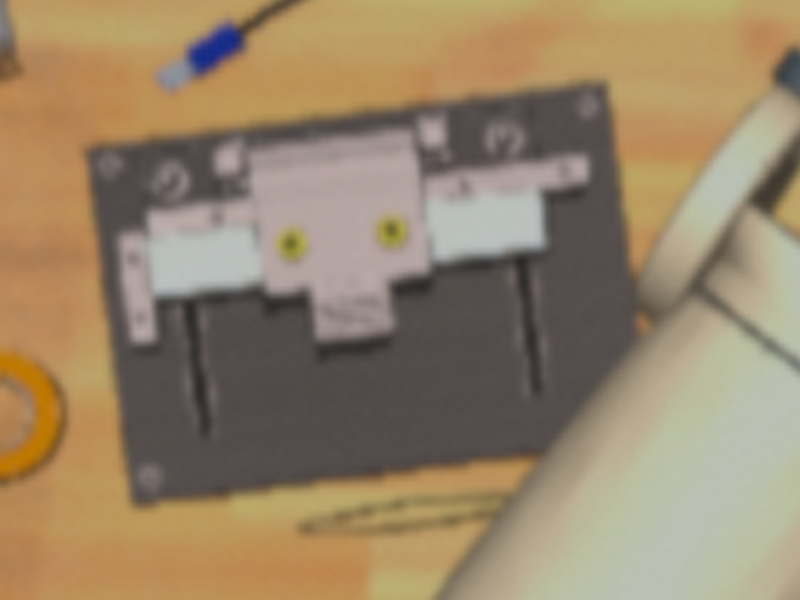

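The leaf is flat (px 250–430, 130–345). Depth puts its top at about 41 mm at every radius, so it is level. The tube is unmoved at the rail and stop, and the tape and tweezers are where they were. I'm handing in.

```bash
python3 -c "
from bench import *
job_done()"
```

```text
the job is handed in; nothing more can be done
```

The jig is loaded and I handed the job in at about 49 s of robot time; no verdict was reported.

I pushed the tube against the rail with both open fingers, slid it to the end stop with the gripper closed, then pressed it to the rail again. A last nudge at the right end found it already on the stop. I then swung the leaf down by its tab from behind.

**Tube:** After the second press its fitted angle was 0.1273 rad against 0.1275 rad for the jig, and its centre was 0.4 mm from home along the rail. The camera cannot resolve gaps under about 0.5 mm, so touching along the whole length rests on the contact forces as well as the image.

**Leaf:** It stopped firmly with the TCP at 49.2 mm, where 49.0 mm was expected for shut. Depth readings put its top at about 41 mm, level within the noise; one reading on the tab was 35 mm.

**Forces:** The highest reading on the tube was about 7.7 N, in the first press against the rail. Later presses on it peaked at 4.5 to 6.4 N, and the leaf at about 5.6 N. The force sensor is noisy to about 1 N, so sliding friction and leaf drag barely showed.

**Other items:** The tape roll and tweezers were where they had been in the last picture. That picture did not cover the items on the grey mat, and the arm never worked near them. It was clear of everything at hand-in.

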